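# Restock the spray-can lane, oldest to the front

## Robot

A 7-joint arm with a two-finger parallel gripper is mounted at the origin on the work surface. World frame = base frame: x ahead of the robot, y to its left, z up, the work surface at z = 0. Lengths are in m, angles in rad, forces in N, time in s.
With the tool pointing down it reaches from about 0.4 to 0.85 m from the base axis. Payload 10.4 kg.
Tool frame: the origin (TCP) lies at the very end of the fingers, on their centre line; the grasp point (between the pads) lies r.tcp_to_grasp behind it (r.tcp_to_grasp is the distance from the TCP to the grasp point, in m); z points along the fingers, y is the line along which they close (so a half turn about z gives the same grasp; the last joint's range is limited). The gripper opens to 87 mm and grips with 3 to 60 N. Pads are 19 mm wide; open, the fingers measure 117 mm over their backs; the gripper's body (75 mm by 190 mm) begins 51 mm behind the grasp point.
Start: joints at [1.288, 0.332, -0.065, 1.46, 0.022, 1.35, -0.088], TCP at [0.161, -0.604, 0.223] pointing down, gripper open.
Joint ranges: [-2.6, 2.6], [-0.5, 2.12], [-1.47, 1.34], [0.16, 2.42], [-1.27, 4.41], [0.06, 2.06], [-2.6, 2.6]. Speed limits (rad/s): [2.22, 2.22, 2.79, 2.79, 3.14, 3.14, 3.14].

## Interface

Orientations are given as a unit quaternion [x, y, z, w].
In Python, from bench import monitor, cams, ticket, r gives the robot as it stands.
- The arm moves only by the shell command python3 -m crank 'ROWS' [OPENING] [FORCE]. ROWS is a JSON object whose one key "steps" holds a list of rows, each a list of 2 entries, a list of its own where there are three numbers: the shift along the world's x, y, z in units of 25 mm (1.0 is 25 mm), then the turn, a rotation vector about the world's x, y, z in units of 5 degrees (1.0 is 5 degrees). In form: {"steps": [[[x, y, z], [ax, ay, az]], ...]}. A call has 1 to 10 rows; each row shifts and turns the commanded pose from where the row before left it; what a row does not reach is not made up. A row lasts 1/12 s, in which the tool goes at most 41.7 mm and 7.16 degrees, less where a joint would pass 70% of its speed; a pose out of reach is approached as far as the arm can. A call is refused whole if a number of a shift passes 1 or a number of a turn 1, either way. A call with a gripper value outside its range is refused whole. OPENING is the finger opening in mm, from 0 to 87, set as the call begins (- or left out, the last holds). The fingers move at their own pace and stop on an object; FORCE is the grip in N (left out, the last holds). Time passes only in rows, so rows that do not move let the fingers close. It gives the time, the measured TCP pose, the force, the opening and the grip force at its end, in the units of the state.
- monitor.read_state(): the state, without advancing time (a new reading comes with each control period).
- cams.camera(name): name is "scene" or "top" or "wrist"; returns a dict with "pixels" (400x640x3 uint8, blue, green, red), "z_map" (400x640 float32, m along the optical axis (not along the pixel's ray), 0 where there is no reading), "vfov" (degrees; the focal length in pixels is half the picture's height over the tangent of half this angle, whatever the lens; pixels are square), "cx", "cy" (the principal point, pixels), "T" (4x4, takes a point from camera to world coordinates). Camera axes: x right, y up, looking along -z (the intrinsics and any distortion apply to the point x, -y, -z); pixel columns grow to the right and rows downward; lengths in m; the calibration is good to about 2 mm. The wrist camera is an equidistant fisheye: a pixel r from the principal point sees the ray r / f radians off the axis. A picture is of the moment at which its call begins.
- ticket.close_job(): hands the job in; it is judged then, once.
The state is a dict: "time": time; "joint_positions": joint angles; "joint_vel": joint speeds; "joint_torque": joint torques, N m; "ee_pos": TCP position; "eef_rot": TCP orientation; "ft_force": force on the tool from outside, world axes, zero at the start; "torque": the same for the moment, N m; "width": finger opening in m; "grip_force": force on a finger pad.
Only numpy, scipy, OpenCV 4.12 (cv2) and the standard library are available. Lean on these libraries where they do the work, as an engineer would, in place of code of your own. Each camera call takes 0.05 s, during which the arm holds its last target. There are 200 camera calls.

## Task

Restock the shelf lane so that the oldest can is used first: first bring the old yellow can forward to the front place, next to the yellow lip, and only then move the three new cans from the delivery tray into the places behind it, in the same order as they stand in the tray, the can nearest the tray's white end going right behind the yellow one. Each can stands upright on its own grey disc; set every can down gently, drop or tip none, and leave the nut dish and the tape roll where they lie.

Things in the scene. Friction and masses are not known exactly. Their poses are not given: they have to be found in the camera images.
- can_old: Aerosol can, upright round cylinder: body 38 mm diameter and 85 mm tall, above it a narrower cap 33 mm in diameter and 30 mm tall, 115 mm tall in all, about 0.12 kg, rigid. Origin: centre of the underside; z up its axis. The older can, all yellow. At the start it stands in the shelf lane, somewhere near the middle of its length, on the 5 mm floor.
- can_red: Aerosol can, upright round cylinder: body 38 mm diameter and 85 mm tall, above it a narrower cap 33 mm in diameter and 30 mm tall, 115 mm tall in all, about 0.12 kg, rigid. Origin: centre of the underside; z up its axis. New stock: white body, red cap and red band. At the start it stands on the red tile in the delivery tray.
- tile_red: Red square tile 56 x 56 x 3 mm, fixed in the delivery tray under the red can; origin: centre of its underside, so its top is 3 mm above it. It stays put and goes on showing which place in the tray the red can came from.
- can_blue: Aerosol can, upright round cylinder: body 38 mm diameter and 85 mm tall, above it a narrower cap 33 mm in diameter and 30 mm tall, 115 mm tall in all, about 0.12 kg, rigid. Origin: centre of the underside; z up its axis. New stock: white body, blue cap and blue band. At the start it stands on the blue tile in the delivery tray.
- tile_blue: Blue square tile 56 x 56 x 3 mm, fixed in the delivery tray under the blue can; origin: centre of its underside, so its top is 3 mm above it. It stays put and goes on showing which place in the tray the blue can came from.
- can_green: Aerosol can, upright round cylinder: body 38 mm diameter and 85 mm tall, above it a narrower cap 33 mm in diameter and 30 mm tall, 115 mm tall in all, about 0.12 kg, rigid. Origin: centre of the underside; z up its axis. New stock: white body, green cap and green band. At the start it stands on the green tile in the delivery tray.
- tile_green: Green square tile 56 x 56 x 3 mm, fixed in the delivery tray under the green can; origin: centre of its underside, so its top is 3 mm above it. It stays put and goes on showing which place in the tray the green can came from.
- tray: Fixed cardboard delivery tray: trough along its y, floor 4 mm, side walls 16 mm high and 58 mm apart inside. Places at y = +66, 0, -66 mm, a tile on each (a can on a tile stands 7 mm above the bench). At +y (centre y = +112 mm) is a white block 20 mm thick, 18 mm high: the white end. Origin: underside, mid-length; z up.
- rack: Fixed white shelf lane: trough along its y, 268 mm long, floor 5 mm, aluminium side walls 16 mm high and 58 mm apart inside. Four places, grey discs 42 mm across, on the centre line at y = -96, -32, +32, +96 mm. One end has the yellow front lip, the other a black block of that size; either end may be the front. Origin: underside, mid-length; z up.
- front_lip: Yellow block 66 x 14 x 22 mm, fixed across one end of the lane (y = +141 or -141 mm of the lane): its front. First (front) to fourth place lie 45, 109, 173 and 237 mm from its centre along the lane. Origin: centre of its underside, on the lane's centre line.
- nut_dish: Bystander: round steel dish of nuts, 90 mm diameter, 22 mm high, on the bench at the right. Origin: centre of its underside.
- tape_roll: Bystander: orange tape roll lying flat, 80 mm diameter, 25 mm high, on the bench at the left. Origin: centre of its underside.
Not all that is in view belongs to the job. Several things have the shape of the tile_blue; the one meant has the colours described above.

How it is judged:
On the way, in this order (a step that is already met when the one before it is completed fails the run):
1. the old yellow can stands in the lane's front place while the three new cans are still on their tiles in the tray (horizontal distance between can_old and front_lip between 0.032 and 0.058 m and x of can_old in the frame of rack between -0.014 and 0.014 m and y of can_old in the frame of rack between -0.112 and 0.112 m and z of can_old in the frame of rack below 0.012 m and angle between can_old's own z axis and vertical below 0.1 rad and linear speed of can_old below 0.03 m/s and horizontal distance between can_red and tile_red below 0.02 m and horizontal distance between can_blue and tile_blue below 0.02 m and horizontal distance between can_green and tile_green below 0.02 m), for 0.2 s.
2. the three new cans stand behind it in the second, third and fourth place, in the tray's order from its white end (x of can_red in the frame of rack between -0.014 and 0.014 m and y of can_red in the frame of rack between -0.112 and 0.112 m and z of each of can_red, can_blue, can_green in the frame of rack below 0.012 m and angle between each of can_red, can_blue, can_green's own z axis and vertical below 0.1 rad and linear speed of each of can_red, can_blue, can_green below 0.03 m/s and ((y of tile_red in the frame of tray above 0.033 m and horizontal distance between can_red and front_lip between 0.096 and 0.122 m) or (y of tile_red in the frame of tray between -0.033 and 0.033 m and horizontal distance between can_red and front_lip between 0.16 and 0.186 m) or (y of tile_red in the frame of tray below -0.033 m and horizontal distance between can_red and front_lip between 0.224 and 0.25 m)) and x of can_blue in the frame of rack between -0.014 and 0.014 m and y of can_blue in the frame of rack between -0.112 and 0.112 m and ((y of tile_blue in the frame of tray above 0.033 m and horizontal distance between can_blue and front_lip between 0.096 and 0.122 m) or (y of tile_blue in the frame of tray between -0.033 and 0.033 m and horizontal distance between can_blue and front_lip between 0.16 and 0.186 m) or (y of tile_blue in the frame of tray below -0.033 m and horizontal distance between can_blue and front_lip between 0.224 and 0.25 m)) and x of can_green in the frame of rack between -0.014 and 0.014 m and y of can_green in the frame of rack between -0.112 and 0.112 m and ((y of tile_green in the frame of tray above 0.033 m and horizontal distance between can_green and front_lip between 0.096 and 0.122 m) or (y of tile_green in the frame of tray between -0.033 and 0.033 m and horizontal distance between can_green and front_lip between 0.16 and 0.186 m) or (y of tile_green in the frame of tray below -0.033 m and horizontal distance between can_green and front_lip between 0.224 and 0.25 m))), for 0.2 s.
At the end, for the whole second after the job is handed in: All cans upright (0.1 rad), released, at rest on the lane's floor, within 14 mm of its centre line and 13 mm of their place along it: yellow in the first place from the lip, then the new cans in second to fourth place in the order of their tiles from the tray's white end (all of step 2 and horizontal distance between can_old and front_lip between 0.032 and 0.058 m and x of can_old in the frame of rack between -0.014 and 0.014 m and y of can_old in the frame of rack between -0.112 and 0.112 m and z of can_old in the frame of rack below 0.012 m and angle between can_old's own z axis and vertical below 0.1 rad and linear speed of can_old below 0.03 m/s and angular speed of each of can_old, can_red, can_blue, can_green below 0.3 rad/s and contact force between the fingers and can_old below 0.1 N and contact force between the fingers and can_red below 0.1 N and contact force between the fingers and can_blue below 0.1 N and contact force between the fingers and can_green below 0.1 N); the robot touches nothing.
It fails at once if the nut dish or the tape roll is moved by more than 30 mm (distance of any of nut_dish, tape_roll from where it was at the start of the episode above 0.03 m).
It fails at once if a can is tipped by more than 0.5 rad (angle between any of can_old, can_red, can_blue, can_green's own z axis and vertical above 0.5 rad).
It fails at once if a can is dropped or thrown (moves faster than 0.6 m/s out of the fingers) ((linear speed of can_old above 0.6 m/s and contact force between the fingers and can_old below 0.05 N) or (linear speed of can_red above 0.6 m/s and contact force between the fingers and can_red below 0.05 N) or (linear speed of can_blue above 0.6 m/s and contact force between the fingers and can_blue below 0.05 N) or (linear speed of can_green above 0.6 m/s and contact force between the fingers and can_green below 0.05 N)).
It also fails if it takes over 99 s, if anything falls off the work surface, if the arm or the gripper's body presses on something with over 40 N, if the wrist force passes 120 N, or if a joint passes its speed limit or range.

## Working session

There is one attempt and no reset: what is moved stays moved. The work goes in short steps, Python scripts to look and compute and a shell command to move; the robot and the scene stay as the last step left them, time stands still between calls to the robot, and variables do not carry over. Pictures are saved under pics/ and viewed, at most 14 in all, crops included, and the job is handed in when it is done.

```bash
mkdir -p pics; ls
python3 - <<'E'
from bench import monitor,cams,r
import cv2
s=monitor.read_state();print(s['ee_pos'],s['eef_rot'],s['width'],s['time'],r.tcp_to_grasp)
for n in('top','scene'):
    c=cams.camera(n);cv2.imwrite(f'pics/{n}0.png',c['pixels']);print(n,c['vfov'],c['cx'],c['cy'],c['T'].round(3).tolist())
E
```

```text
pics
[ 0.16048168 -0.60364502  0.22173999] [ 9.91569138e-01  1.29576773e-01 -1.12274877e-04 -7.00937854e-04] 0.08690029997454948 0.0 0.0187
top 42.11395929566373 322.09145359723095 197.8947863925077 [[-0.007, 0.997, -0.08, 0.493], [-1.0, -0.006, 0.018, 0.021], [0.018, 0.08, 0.997, 1.247], [0.0, 0.0, 0.0, 1.0]]
scene 52.25525302935716 327.78477121844304 192.76630204248772 [[0.722, -0.43, 0.543, 1.221], [0.692, 0.421, -0.587, -0.686], [0.024, 0.799, 0.601, 0.736], [0.0, 0.0, 0.0, 1.0]]
```

View pics/top0.png

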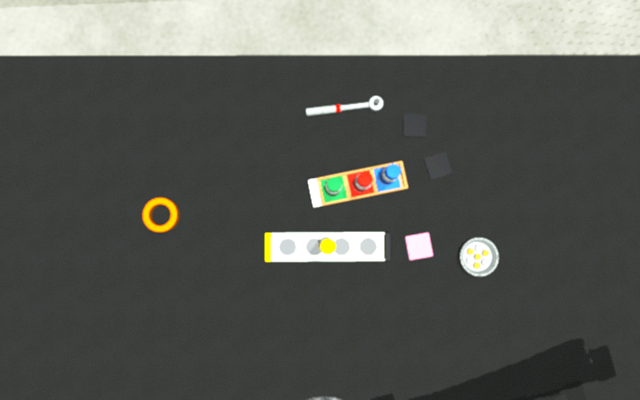

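View pics/scene0.png

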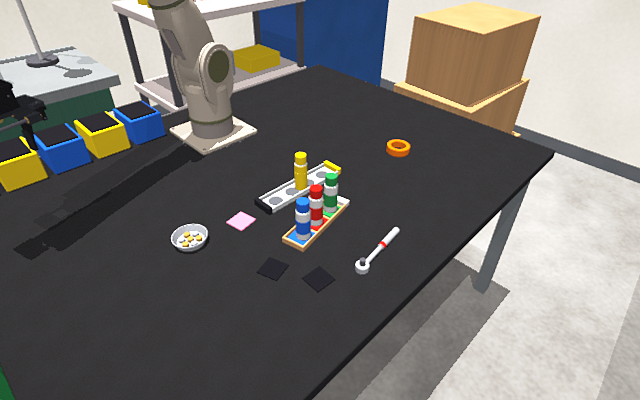

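The lane's yellow lip is at the left (268,247) and its black end at (387,247). The yellow can is at about (327,246). The tray's white end is at the left (315,193), followed by green (333,187), red (362,181) and blue (390,174). So the order behind yellow is green, red, blue. Next I'll measure positions.

```bash
cat > h.py <<'E'
import numpy as np, cv2
from bench import cams
def look(n='top'):
    c=cams.camera(n);d=c['z_map'];h,w=d.shape;f=h/2/np.tan(np.radians(c['vfov']/2))
    u,v=np.meshgrid(np.arange(w),np.arange(h))
    P=np.stack([(u-c['cx'])/f*d,-(v-c['cy'])/f*d,-d],-1)@c['T'][:3,:3].T+c['T'][:3,3]
    return c['pixels'],P,d>0
def cans(P,ok):
    "cap tops: blobs higher than 0.105 in the work area -> (x,y,z,px)"
    m=(ok&(P[...,2]>.108)&(P[...,2]<.16)).astype(np.uint8)
    n,l=cv2.connectedComponents(m);out=[]
    for i in range(1,n):
        q=P[l==i]
        if len(q)>60: out.append((*((q.max(0)+q.min(0))/2)[:2].round(4),q[:,2].mean().round(4),len(q),*np.argwhere(l==i).mean(0).round(0)))
    return out
E
python3 - <<'E'
from h import *
I,P,ok=look()
for c in cans(P,ok):print(c)
hsv=cv2.cvtColor(I,cv2.COLOR_BGR2HSV)
def px(u,v):
    return P[v,u].round(4)
m=np.zeros(ok.shape,bool);m[225:270,258:276]=1
m&=cv2.inRange(hsv,(22,120,120),(35,255,255))>0
print('lip',P[m].mean(0),m.sum())
# grey discs
g=cv2.inRange(I,(120,120,120),(205,205,205))>0
for a,b in((278,298),(358,378)):
    k=np.zeros_like(ok);k[236:259,a:b]=1;k&=g;print('disc',P[k].mean(0).round(4),k.sum(),np.argwhere(k).mean(0))
crop=cv2.resize(I[150:275,255:420],None,fx=4.8,fy=4.8,interpolation=cv2.INTER_CUBIC);cv2.imwrite('pics/crop.png',crop)
lane=(ok&(P[...,2]>.012)&(P[...,2]<.03));lane[:222]=0;lane[275:]=0;lane[:,:258]=0;lane[:,395:]=0
q=P[lane][:,:2].astype(np.float32);print('lane rect',cv2.minAreaRect(q))
E
```

```text
(np.float64(0.6435), np.float64(-0.1548), np.float64(0.1214), 185, np.float64(171.0), np.float64(393.0))
(np.float64(0.6265), np.float64(-0.0936), np.float64(0.1215), 183, np.float64(179.0), np.float64(365.0))
(np.float64(0.6164), np.float64(-0.0257), np.float64(0.1219), 177, np.float64(183.0), np.float64(334.0))
(np.float64(0.4797), np.float64(-0.0115), np.float64(0.1199), 179, np.float64(246.0), np.float64(328.0))
lip [0.47776471 0.12884771 0.02024003] 213
disc [nan nan nan] 0 [nan nan]
disc [nan nan nan] 0 [nan nan]
lane rect ((0.47856685519218445, -0.01581461727619171), (0.2946701943874359, 0.06596904993057251), 89.603759765625)<stdin>:13: RuntimeWarning: Mean of empty slice.
  ret = um.true_divide(
```

View pics/crop.png

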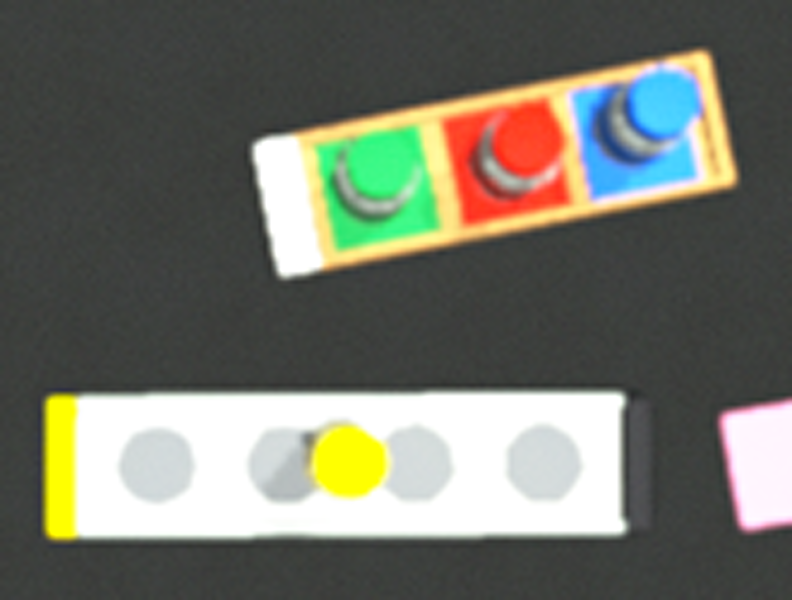

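Layout from the discs and pixels: the lane centre is about (0.4785, -0.0142), and the lip is at +y. The places are at y = 0.082, 0.018, -0.046 and -0.110. Now I'll swing over to the yellow can.

```bash
python3 -m crank '{"steps":[[[0.42,0.79,0],[0,0,0.5]],[[0.42,0.79,0],[0,0,0.5]],[[0.42,0.79,0],[0,0,0.5]],[[0.42,0.79,0],[0,0,0.5]],[[0.42,0.79,0],[0,0,0.5]],[[0.42,0.79,0],[0,0,0.5]],[[0.42,0.79,0],[0,0,0.5]],[[0.42,0.79,0],[0,0,0.5]],[[0.42,0.79,0],[0,0,0.5]],[[0.42,0.79,0],[0,0,0.5]]]}' 87 15
python3 -m crank '{"steps":[[[0.42,0.79,0],[0,0,0.5]],[[0.42,0.79,0],[0,0,0.5]],[[0.42,0.79,0],[0,0,0.5]],[[0.42,0.79,0],[0,0,0.5]],[[0.42,0.79,0],[0,0,0.5]],[[0.42,0.79,0],[0,0,0.5]],[[0.42,0.79,0],[0,0,0.5]],[[0.42,0.79,0],[0,0,0.5]],[[0.42,0.79,0],[0,0,0.5]],[[0.42,0.79,0],[0,0,0.5]]]}'
```

```text
time: 0.98
ee_pos: [0.2659, -0.4053, 0.2224]
eef_rot: [0.94, 0.342, -0.0, -0.0]
ft_force: [0.0, -0.4, -0.5]
width: 0.0869
grip_force: 0.0
time: 1.82
ee_pos: [0.3715, -0.207, 0.2226]
eef_rot: [0.843, 0.538, 0.0, 0.0]
ft_force: [-0.1, -0.4, -0.4]
width: 0.0869
grip_force: 0.0
```

```bash
python3 -m crank '{"steps":[[[0.43,0.78,0],[0,0,0.5]],[[0.43,0.78,0],[0,0,0.5]],[[0.43,0.78,0],[0,0,0.5]],[[0.43,0.78,0],[0,0,0.5]],[[0.43,0.78,0],[0,0,0.5]],[[0.43,0.78,0],[0,0,0.5]],[[0.43,0.78,0],[0,0,0.5]],[[0.43,0.78,0],[0,0,0.5]],[[0.43,0.78,0],[0,0,0.5]],[[0.43,0.78,0],[0,0,0.5]]]}'
python3 -m crank '{"steps":[[[0,0,-0.6],[0,0,0]],[[0,0,-0.6],[0,0,0]],[[0,0,-0.6],[0,0,0]],[[0,0,-0.3],[0,0,0]],[[0,0,0],[0,0,0]]]}'
python3 - <<'E'
from bench import cams
import cv2
cv2.imwrite('pics/w1.png',cams.camera('wrist')['pixels'])
E
```

```text
time: 2.65
ee_pos: [0.4785, -0.0117, 0.2227]
eef_rot: [0.706, 0.708, 0.0, 0.0]
ft_force: [-0.1, -0.8, -0.1]
width: 0.0869
grip_force: 0.0
time: 3.07
ee_pos: [0.4771, -0.0131, 0.1686]
eef_rot: [0.707, 0.707, -0.001, -0.001]
ft_force: [-0.5, -0.1, 0.7]
width: 0.0871
grip_force: 0.0
```

View pics/w1.png

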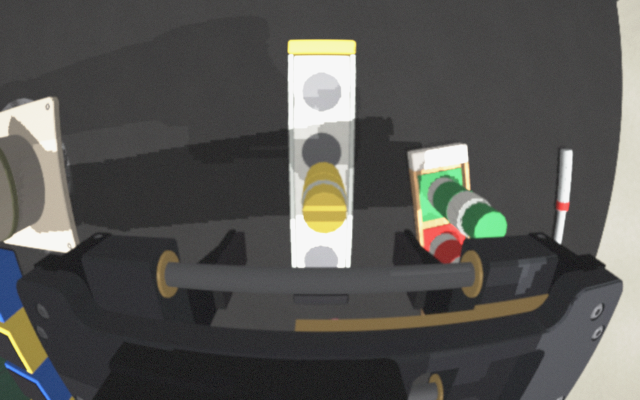

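The wrist view shows the yellow cap top at about (325,217), centred between the fingers. I'll cross-check positions from the wrist camera.

```bash
cat >> h.py <<'E'
def wray(c,u,v,z):
    "wrist pixel -> world point at height z"
    f=200/np.tan(np.radians(c['vfov']/2));dx,dy=u-c['cx'],v-c['cy'];R=np.hypot(dx,dy);t=R/f
    d=c['T'][:3,:3]@np.array([np.sin(t)*dx/R,-np.sin(t)*dy/R,-np.cos(t)]);o=c['T'][:3,3]
    return (o+d*(z-o[2])/d[2]).round(4)
E
python3 - <<'E'
from h import *
from bench import monitor
c=cams.camera('wrist');print(monitor.read_state()['ee_pos'],c['T'][:3,3])
for n,u,v,z in(('cap',325,217,.12),('lip',322,46,.022),('disc1',322,92,.005),('disc2',322,151,.005),('green',488,225,.122)):print(n,wray(c,u,v,z))
E
```

```text
[ 0.47823669 -0.01352001  0.17054666] [0.47757416 0.06392864 0.33148974]
cap [ 0.4813 -0.0121  0.12  ]
lip [0.4799 0.129  0.022 ]
disc1 [0.48   0.0831 0.005 ]
disc2 [0.4799 0.0206 0.005 ]
green [ 0.6135 -0.02    0.122 ]
```

```bash
python3 -m crank '{"steps":[[[0,0.02,-0.6],[0,0,0]],[[0.04,0.02,-0.6],[0,0,0]],[[0.02,0.02,-0.6],[0,0,0]],[[0,0,-0.6],[0,0,0]],[[0,0,-0.6],[0,0,0]],[[0,0,-0.6],[0,0,0]],[[0,0,-0.5],[0,0,0]],[[0,0,-0.4],[0,0,0]],[[0,0,0],[0,0,0]],[[0,0,0],[0,0,0]]]}'
python3 -m crank '{"steps":[[[0,0,0],[0,0,0]],[[0,0,0],[0,0,0]],[[0,0,0],[0,0,0]],[[0,0,0],[0,0,0]],[[0,0,0],[0,0,0]],[[0,0,0],[0,0,0]],[[0,0,0],[0,0,0]],[[0,0,0],[0,0,0]],[[0,0,0],[0,0,0]],[[0,0,0],[0,0,0]]]}' 30 12
```

```text
time: 4.0
ee_pos: [0.4797, -0.0124, 0.0578]
eef_rot: [0.708, 0.706, 0.0, -0.0]
ft_force: [-0.2, -0.8, 0.7]
width: 0.0868
grip_force: 0.0
time: 4.83
ee_pos: [0.4796, -0.0125, 0.0576]
eef_rot: [0.708, 0.706, 0.0, 0.0]
ft_force: [0.2, -0.8, -0.2]
width: 0.0374
grip_force: 12.0
```

```bash
python3 -m crank '{"steps":[[[0,0,0.25],[0,0,0]],[[0,0,0.25],[0,0,0]],[[0,0.2,0],[0,0,0]],[[0,0.6,0],[0,0,0]],[[0,0.7,0],[0,0,0]],[[0,0.7,0],[0,0,0]],[[0,0.7,0],[0,0,0]],[[0,0.6,0],[0,0,0]],[[0,0.3,0],[0,0,0]],[[0,0,0],[0,0,0]]]}'
python3 -m crank '{"steps":[[[0,0,-0.15],[0,0,0]],[[0,0,-0.15],[0,0,0]],[[0,0,-0.1],[0,0,0]],[[0,0,-0.05],[0,0,0]],[[0,0,0],[0,0,0]]]}'
```

```text
time: 5.67
ee_pos: [0.4794, 0.0845, 0.0703]
eef_rot: [0.707, 0.707, 0.0, -0.0]
ft_force: [-0.1, 0.1, -1.1]
width: 0.0377
grip_force: 12.0
time: 6.08
ee_pos: [0.4793, 0.0818, 0.0583]
eef_rot: [0.708, 0.706, -0.0, -0.0]
ft_force: [0.4, 0.3, -1.9]
width: 0.0374
grip_force: 12.0
```

```bash
python3 -m crank '{"steps":[[[0,0,-0.03],[0,0,0]],[[0,0,0],[0,0,0]],[[0,0,0],[0,0,0]]]}'
python3 -m crank '{"steps":[[[0,0,0],[0,0,0]],[[0,0,0],[0,0,0]],[[0,0,0],[0,0,0]],[[0,0,0],[0,0,0]],[[0,0,0],[0,0,0]],[[0,0,0],[0,0,0]]]}' 70
python3 -m crank '{"steps":[[[0,0,0.4],[0,0,0]],[[0,0,0.8],[0,0,0]],[[0,0,0.8],[0,0,0]],[[0,0,0.8],[0,0,0]],[[0,0,0.8],[0,0,0]],[[0,0,0.8],[0,0,0]],[[0,0,0.5],[0,0,0]],[[0.4,-0.3,0],[0,0,0]],[[0.5,-0.5,0],[0,0,0]],[[0.5,-0.5,0],[0,0,0]]]}'
python3 -m crank '{"steps":[[[0.6,-0.5,0],[0,0,0]],[[0.6,-0.5,0],[0,0,0]],[[0.6,-0.5,0],[0,0,0]],[[0.6,-0.5,0],[0,0,0]],[[0.6,-0.5,0],[0,0,0]],[[0.6,-0.3,0],[0,0,0]],[[0.4,-0.1,0],[0,0,0]],[[0,0,0],[0,0,0]],[[0,0,0],[0,0,0]]]}' 87
python3 - <<'E'
from h import *
I,P,ok=look()
for c in cans(P,ok):print(*c)
cv2.imwrite('pics/w2.png',cams.camera('wrist')['pixels'])
E
```

```text
time: 6.33
ee_pos: [0.4797, 0.0824, 0.0581]
eef_rot: [0.708, 0.706, 0.0, 0.0]
ft_force: [0.6, 0.1, -2.3]
width: 0.0375
grip_force: 12.0
time: 6.83
ee_pos: [0.4796, 0.0825, 0.0581]
eef_rot: [0.708, 0.706, 0.0, 0.0]
ft_force: [0.2, -0.0, -0.8]
width: 0.0673
grip_force: 0.0
time: 7.67
ee_pos: [0.5154, 0.0491, 0.1808]
eef_rot: [0.708, 0.707, 0.0, 0.001]
ft_force: [0.3, -0.7, 0.6]
width: 0.0696
grip_force: 0.0
time: 8.42
ee_pos: [0.6145, -0.0227, 0.1797]
eef_rot: [0.708, 0.706, -0.0, -0.001]
ft_force: [-0.1, 0.9, -0.6]
width: 0.0866
grip_force: 0.0
0.6436 -0.1607 0.1219 107 170.0 396.0
0.4805 0.0837 0.1196 181 246.0 284.0
```

View pics/w2.png

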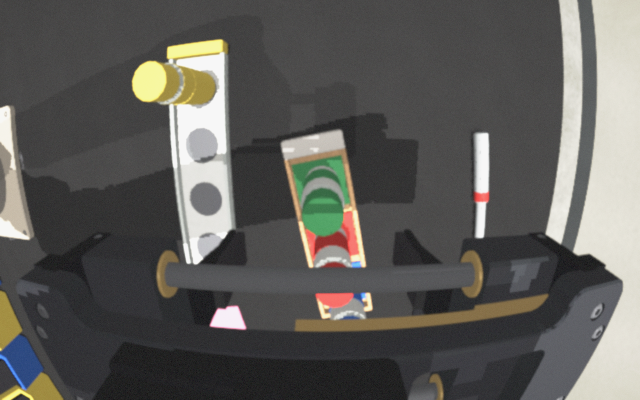

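Yellow now stands on the front disc. The green cap top is at about (323,211) in the wrist view and is next to be grasped.

Run:
```python
from h import *
from bench import monitor
c=cams.camera('wrist');print(monitor.read_state()['ee_pos'])
for n,u,v,z in(('green',323,212,.122),('red',335,284,.122),('disc2',202,145,.005),('disc3',206,198,.005)):print(n,wray(c,u,v,z))
```

```text
[ 0.6140373  -0.02215161  0.18049163]
green [ 0.6163 -0.02    0.122 ]
red [ 0.6264 -0.0834  0.122 ]
disc2 [0.4794 0.0202 0.005 ]
disc3 [ 0.4789 -0.043   0.005 ]
```

```bash
python3 -m crank '{"steps":[[[0.05,-0.04,-0.6],[0,0,0]],[[0.04,0,-0.6],[0,0,0]],[[0,0,-0.6],[0,0,0]],[[0,0,-0.6],[0,0,0]],[[0,0,-0.6],[0,0,0]],[[0,0,-0.6],[0,0,0]],[[0,0,-0.6],[0,0,0]],[[0,0,-0.4],[0,0,0]],[[0,0,-0.2],[0,0,0]],[[0,0,0],[0,0,0]]]}'
python3 -m crank '{"steps":[[[0,0,0],[0,0,0]],[[0,0,0],[0,0,0]],[[0,0,0],[0,0,0]],[[0,0,0],[0,0,0]],[[0,0,0],[0,0,0]],[[0,0,0],[0,0,0]],[[0,0,0],[0,0,0]],[[0,0,0],[0,0,0]],[[0,0,0],[0,0,0]],[[0,0,0],[0,0,0]]]}' 30 12
python3 -m crank '{"steps":[[[0,0,0.4],[0,0,0]],[[0,0,0.6],[0,0,0]],[[0,0,0.6],[0,0,0]],[[0,0,0.4],[0,0,0]],[[0,0,0],[0,0,0]],[[0,0,0],[0,0,0]]]}'
python3 - <<'E'
from h import *
I,P,ok=look()
for c in cans(P,ok):print(*c)
cv2.imwrite('pics/w3.png',cams.camera('wrist')['pixels'])
E
```

```text
time: 9.4
ee_pos: [0.6161, -0.0235, 0.0598]
eef_rot: [0.708, 0.707, -0.0, -0.0]
ft_force: [0.5, -0.2, 0.0]
width: 0.0872
grip_force: 0.0
time: 10.23
ee_pos: [0.6168, -0.0236, 0.0606]
eef_rot: [0.708, 0.706, 0.0, 0.0]
ft_force: [0.5, -0.1, 0.3]
width: 0.0377
grip_force: 12.0
time: 10.73
ee_pos: [0.6171, -0.0236, 0.111]
eef_rot: [0.708, 0.706, 0.0, 0.0]
ft_force: [-0.4, -0.7, -1.3]
width: 0.0374
grip_force: 12.0
0.6437 -0.1555 0.1219 179 171.0 393.0
0.4805 0.0837 0.1198 179 246.0 284.0
```

View pics/w3.png

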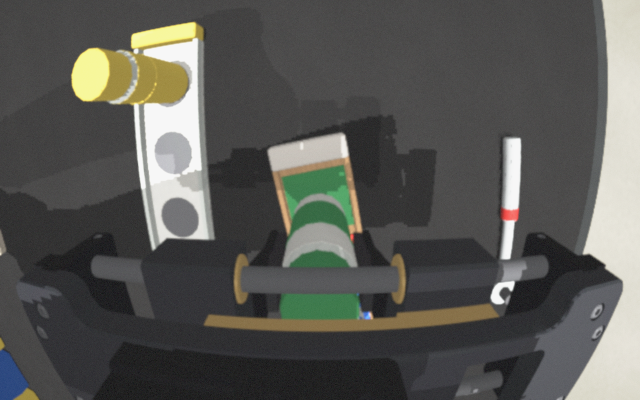

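Green is held upright between the fingers (320,260). I'll carry it to place 2.

```bash
python3 -m crank '{"steps":[[[-0.4,0.1,0],[0,0,0]],[[-0.7,0.2,0],[0,0,0]],[[-0.8,0.25,0],[0,0,0]],[[-0.8,0.25,0],[0,0,0]],[[-0.8,0.25,0],[0,0,0]],[[-0.8,0.25,0],[0,0,0]],[[-0.7,0.2,0],[0,0,0]],[[-0.4,0.15,0],[0,0,0]],[[-0.1,0.05,0],[0,0,0]],[[0,0,0],[0,0,0]]]}'
python3 -m crank '{"steps":[[[0,0,-0.5],[0,0,0]],[[0,0,-0.6],[0,0,0]],[[0,0,-0.5],[0,0,0]],[[0,0,-0.25],[0,0,0]],[[0,0,-0.15],[0,0,0]],[[0,0,-0.08],[0,0,0]],[[0,0,-0.04],[0,0,0]],[[0,0,0],[0,0,0]],[[0,0,0],[0,0,0]]]}'
```

```text
time: 11.67
ee_pos: [0.4792, 0.0189, 0.1105]
eef_rot: [0.708, 0.706, -0.0, 0.0]
ft_force: [0.8, 0.1, -1.1]
width: 0.0378
grip_force: 12.0
time: 12.42
ee_pos: [0.4795, 0.0191, 0.0583]
eef_rot: [0.708, 0.706, -0.0, 0.0]
ft_force: [-4.2, 0.4, 7.1]
width: 0.0373
grip_force: 12.0
```

```bash
python3 -m crank '{"steps":[[[0,0,0],[0,0,0]],[[0,0,0],[0,0,0]],[[0,0,0],[0,0,0]],[[0,0,0],[0,0,0]],[[0,0,0],[0,0,0]],[[0,0,0],[0,0,0]]]}' 70
python3 -m crank '{"steps":[[[0,0,0.4],[0,0,0]],[[0,0,0.8],[0,0,0]],[[0,0,0.8],[0,0,0]],[[0,0,0.8],[0,0,0]],[[0,0,0.8],[0,0,0]],[[0,0,0.8],[0,0,0]],[[0,0,0.5],[0,0,0]],[[0.4,-0.3,0],[0,0,0]],[[0.6,-0.45,0],[0,0,0]],[[0.7,-0.55,0],[0,0,0]]]}'
python3 -m crank '{"steps":[[[0.8,-0.6,0],[0,0,0]],[[0.8,-0.6,0],[0,0,0]],[[0.8,-0.6,0],[0,0,0]],[[0.8,-0.6,0],[0,0,0]],[[0.6,-0.45,0],[0,0,0]],[[0.38,-0.27,0],[0,0,0]],[[0,0,0],[0,0,0]],[[0,0,0],[0,0,0]]]}' 87
python3 - <<'E'
from h import *
I,P,ok=look()
for c in cans(P,ok):print(*c)
cv2.imwrite('pics/w4.png',cams.camera('wrist')['pixels'])
E
```

```text
time: 12.92
ee_pos: [0.4794, 0.019, 0.0576]
eef_rot: [0.708, 0.706, 0.0, 0.0]
ft_force: [0.8, 0.0, 0.2]
width: 0.0668
grip_force: 0.0
time: 13.75
ee_pos: [0.5223, -0.0133, 0.1815]
eef_rot: [0.707, 0.707, 0.0, 0.001]
ft_force: [0.8, -0.3, -0.4]
width: 0.0703
grip_force: 0.0
time: 14.42
ee_pos: [0.6262, -0.0914, 0.1803]
eef_rot: [0.708, 0.706, 0.0, -0.0]
ft_force: [0.3, -0.4, 0.5]
width: 0.0868
grip_force: 0.0
0.4805 0.0836 0.1202 179 246.0 284.0
0.4778 0.0167 0.1196 177 247.0 315.0
```

View pics/w4.png

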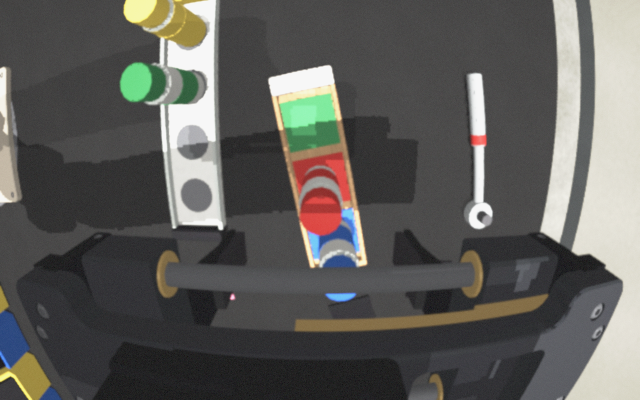

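Green stands on disc 2. The red cap is at (321,213), centred between the fingers.

```bash
python3 -m crank '{"steps":[[[0.03,-0.05,-0.6],[0,0,0]],[[0,0,-0.6],[0,0,0]],[[0,0,-0.6],[0,0,0]],[[0,0,-0.6],[0,0,0]],[[0,0,-0.6],[0,0,0]],[[0,0,-0.6],[0,0,0]],[[0,0,-0.6],[0,0,0]],[[0,0,-0.4],[0,0,0]],[[0,0,-0.2],[0,0,0]],[[0,0,0],[0,0,0]]]}'
python3 -m crank '{"steps":[[[0,0,0],[0,0,0]],[[0,0,0],[0,0,0]],[[0,0,0],[0,0,0]],[[0,0,0],[0,0,0]],[[0,0,0],[0,0,0]],[[0,0,0],[0,0,0]],[[0,0,0],[0,0,0]],[[0,0,0],[0,0,0]],[[0,0,0],[0,0,0]],[[0,0,0],[0,0,0]]]}' 30 12
python3 -m crank '{"steps":[[[0,0,0.4],[0,0,0]],[[0,0,0.6],[0,0,0]],[[0,0,0.6],[0,0,0]],[[0,0,0.4],[0,0,0]],[[0,0,0],[0,0,0]],[[0,0,0],[0,0,0]]]}'
```

```text
time: 15.35
ee_pos: [0.6263, -0.0925, 0.0595]
eef_rot: [0.708, 0.707, -0.0, -0.001]
ft_force: [-0.6, -0.5, -0.6]
width: 0.0869
grip_force: 0.0
time: 16.18
ee_pos: [0.627, -0.0928, 0.06]
eef_rot: [0.708, 0.706, -0.0, -0.0]
ft_force: [0.1, 0.5, -0.3]
width: 0.0374
grip_force: 12.0
time: 16.68
ee_pos: [0.6273, -0.0929, 0.1105]
eef_rot: [0.708, 0.706, 0.0, 0.0]
ft_force: [-0.1, 0.8, -1.6]
width: 0.0375
grip_force: 12.0
```

```bash
python3 -m crank '{"steps":[[[-0.4,0.1,0],[0,0,0]],[[-0.7,0.2,0],[0,0,0]],[[-0.8,0.25,0],[0,0,0]],[[-0.9,0.3,0],[0,0,0]],[[-0.9,0.3,0],[0,0,0]],[[-0.9,0.3,0],[0,0,0]],[[-0.8,0.25,0],[0,0,0]],[[-0.4,0.15,0],[0,0,0]],[[-0.12,0.05,0],[0,0,0]],[[0,0,0],[0,0,0]]]}'
python3 -m crank '{"steps":[[[0,0,-0.5],[0,0,0]],[[0,0,-0.6],[0,0,0]],[[0,0,-0.5],[0,0,0]],[[0,0,-0.25],[0,0,0]],[[0,0,-0.13],[0,0,0]],[[0,0,-0.07],[0,0,0]],[[0,0,-0.03],[0,0,0]],[[0,0,0],[0,0,0]],[[0,0,0],[0,0,0]]]}'
```

```text
time: 17.52
ee_pos: [0.4789, -0.0455, 0.11]
eef_rot: [0.708, 0.706, -0.0, 0.0]
ft_force: [2.0, -0.5, -1.1]
width: 0.0375
grip_force: 12.0
time: 18.27
ee_pos: [0.4795, -0.0453, 0.0585]
eef_rot: [0.708, 0.706, 0.0, 0.0]
ft_force: [0.0, 0.3, -1.3]
width: 0.0381
grip_force: 12.0
```

```bash
python3 -m crank '{"steps":[[[0,0,-0.02],[0,0,0]],[[0,0,0],[0,0,0]],[[0,0,0],[0,0,0]]]}'
python3 -m crank '{"steps":[[[0,0,0],[0,0,0]],[[0,0,0],[0,0,0]],[[0,0,0],[0,0,0]],[[0,0,0],[0,0,0]],[[0,0,0],[0,0,0]],[[0,0,0],[0,0,0]]]}' 70
python3 -m crank '{"steps":[[[0,0,0.4],[0,0,0]],[[0,0,0.8],[0,0,0]],[[0,0,0.8],[0,0,0]],[[0,0,0.8],[0,0,0]],[[0,0,0.8],[0,0,0]],[[0,0,0.8],[0,0,0]],[[0,0,0.5],[0,0,0]],[[0.4,-0.3,0],[0,0,0]],[[0.7,-0.45,0],[0,0,0]],[[0.8,-0.55,0],[0,0,0]]]}'
python3 -m crank '{"steps":[[[0.9,-0.6,0],[0,0,0]],[[0.9,-0.6,0],[0,0,0]],[[0.9,-0.6,0],[0,0,0]],[[0.9,-0.6,0],[0,0,0]],[[0.7,-0.45,0],[0,0,0]],[[0.37,-0.25,0],[0,0,0]],[[0,0,0],[0,0,0]],[[0,0,0],[0,0,0]]]}' 87
python3 - <<'E'
from h import *
I,P,ok=look()
for c in cans(P,ok):print(*c)
cv2.imwrite('pics/w5.png',cams.camera('wrist')['pixels'])
E
```

```text
time: 18.52
ee_pos: [0.4794, -0.0454, 0.0579]
eef_rot: [0.708, 0.706, 0.0, 0.0]
ft_force: [-0.5, -1.4, 1.5]
width: 0.0379
grip_force: 12.0
time: 19.02
ee_pos: [0.4791, -0.0453, 0.0576]
eef_rot: [0.708, 0.706, 0.0, -0.0]
ft_force: [-0.4, 0.0, -0.7]
width: 0.0671
grip_force: 0.0
time: 19.85
ee_pos: [0.5271, -0.0778, 0.1816]
eef_rot: [0.707, 0.707, 0.0, 0.001]
ft_force: [-0.1, -0.0, 0.3]
width: 0.0701
grip_force: 0.0
time: 20.52
ee_pos: [0.6432, -0.155, 0.1802]
eef_rot: [0.708, 0.706, 0.0, -0.0]
ft_force: [-1.2, 0.6, 0.7]
width: 0.0869
grip_force: 0.0
0.4805 0.0836 0.1196 180 246.0 284.0
0.4795 -0.0461 0.1197 179 246.0 344.0
0.4779 0.0167 0.12 176 247.0 315.0
```

View pics/w5.png

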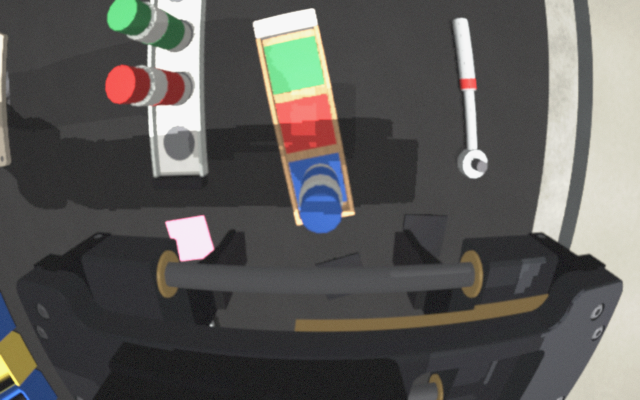

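Red stands in place 3. The blue cap is at (320,210), centred between the fingers.

```bash
python3 -m crank '{"steps":[[[0.03,0,-0.6],[0,0,0]],[[0,0,-0.6],[0,0,0]],[[0,0,-0.6],[0,0,0]],[[0,0,-0.6],[0,0,0]],[[0,0,-0.6],[0,0,0]],[[0,0,-0.6],[0,0,0]],[[0,0,-0.6],[0,0,0]],[[0,0,-0.4],[0,0,0]],[[0,0,-0.2],[0,0,0]],[[0,0,0],[0,0,0]]]}'
python3 -m crank '{"steps":[[[0,0,0],[0,0,0]],[[0,0,0],[0,0,0]],[[0,0,0],[0,0,0]],[[0,0,0],[0,0,0]],[[0,0,0],[0,0,0]],[[0,0,0],[0,0,0]],[[0,0,0],[0,0,0]],[[0,0,0],[0,0,0]],[[0,0,0],[0,0,0]],[[0,0,0],[0,0,0]]]}' 30 12
python3 -m crank '{"steps":[[[0,0,0.4],[0,0,0]],[[0,0,0.6],[0,0,0]],[[0,0,0.6],[0,0,0]],[[0,0,0.4],[0,0,0]],[[0,0,0],[0,0,0]],[[0,0,0],[0,0,0]]]}'
```

```text
time: 21.45
ee_pos: [0.6434, -0.1551, 0.0588]
eef_rot: [0.708, 0.706, -0.0, -0.001]
ft_force: [-0.2, -0.3, -0.3]
width: 0.0869
grip_force: 0.0
time: 22.28
ee_pos: [0.6441, -0.1553, 0.0601]
eef_rot: [0.708, 0.706, 0.0, 0.0]
ft_force: [-0.8, -0.2, 0.3]
width: 0.0376
grip_force: 12.0
time: 22.78
ee_pos: [0.6446, -0.1554, 0.1113]
eef_rot: [0.708, 0.706, 0.0, 0.001]
ft_force: [0.8, -0.8, -1.2]
width: 0.0377
grip_force: 12.0
```

```bash
python3 -m crank '{"steps":[[[-0.5,0.1,0],[0,0,0]],[[-0.8,0.2,0],[0,0,0]],[[-0.9,0.25,0],[0,0,0]],[[-1,0.28,0],[0,0,0]],[[-1,0.28,0],[0,0,0]],[[-0.9,0.27,0],[0,0,0]],[[-0.8,0.25,0],[0,0,0]],[[-0.5,0.15,0],[0,0,0]],[[-0.2,0.05,0],[0,0,0]],[[0,0,0],[0,0,0]]]}'
python3 -m crank '{"steps":[[[0,0,-0.5],[0,0,0]],[[0,0,-0.6],[0,0,0]],[[0,0,-0.5],[0,0,0]],[[0,0,-0.25],[0,0,0]],[[0,0,-0.13],[0,0,0]],[[0,0,-0.07],[0,0,0]],[[0,0,-0.03],[0,0,0]],[[0,0,-0.02],[0,0,0]],[[0,0,0],[0,0,0]],[[0,0,0],[0,0,0]]]}'
```

```text
time: 23.62
ee_pos: [0.4782, -0.1097, 0.1099]
eef_rot: [0.708, 0.706, -0.0, 0.0]
ft_force: [-0.0, -0.2, -1.2]
width: 0.0373
grip_force: 12.0
time: 24.45
ee_pos: [0.4794, -0.1097, 0.058]
eef_rot: [0.708, 0.706, 0.0, 0.0]
ft_force: [-0.3, 0.5, -0.4]
width: 0.0374
grip_force: 12.0
```

Contact with the floor. I'll release, rise clear, back off to the side and check.

```bash
python3 -m crank '{"steps":[[[0,0,0],[0,0,0]],[[0,0,0],[0,0,0]],[[0,0,0],[0,0,0]],[[0,0,0],[0,0,0]],[[0,0,0],[0,0,0]],[[0,0,0],[0,0,0]]]}' 70
python3 -m crank '{"steps":[[[0,0,0.4],[0,0,0]],[[0,0,0.8],[0,0,0]],[[0,0,0.8],[0,0,0]],[[0,0,0.8],[0,0,0]],[[0,0,0.8],[0,0,0]],[[0,0,0.8],[0,0,0]],[[0,0,0.8],[0,0,0]],[[0,-0.6,0.3],[0,0,0]],[[0,-0.8,0],[0,0,0]],[[0,-0.8,0],[0,0,0]]]}'
python3 -m crank '{"steps":[[[0,-0.8,0],[0,0,0]],[[0,-0.8,0],[0,0,0]],[[0,-0.8,0],[0,0,0]],[[0,-0.8,0],[0,0,0]],[[0,-0.5,0],[0,0,0]],[[0,-0.2,0],[0,0,0]],[[0,0,0],[0,0,0]],[[0,0,0],[0,0,0]],[[0,0,0],[0,0,0]]]}'
python3 - <<'E'
from h import *
I,P,ok=look()
for c in cans(P,ok):print(*c)
cv2.imwrite('pics/top9.png',cv2.resize(I[150:275,255:420],None,fx=4.8,fy=4.8,interpolation=cv2.INTER_CUBIC))
E
```

```text
time: 24.95
ee_pos: [0.4791, -0.1096, 0.0576]
eef_rot: [0.708, 0.706, 0.0, 0.0]
ft_force: [0.2, -1.0, 0.1]
width: 0.0668
grip_force: 0.0
time: 25.78
ee_pos: [0.4796, -0.1649, 0.1968]
eef_rot: [0.707, 0.707, 0.0, 0.001]
ft_force: [0.1, -0.3, -0.4]
width: 0.0702
grip_force: 0.0
time: 26.53
ee_pos: [0.4794, -0.2606, 0.1953]
eef_rot: [0.707, 0.707, 0.0, -0.0]
ft_force: [0.7, 1.1, 0.9]
width: 0.0702
grip_force: 0.0
0.4804 0.0836 0.1199 180 246.0 284.0
0.4795 -0.0462 0.1201 179 246.0 344.0
0.479 -0.1105 0.1196 187 246.0 373.0
0.4778 0.0167 0.1197 176 247.0 315.0
```

View pics/top9.png

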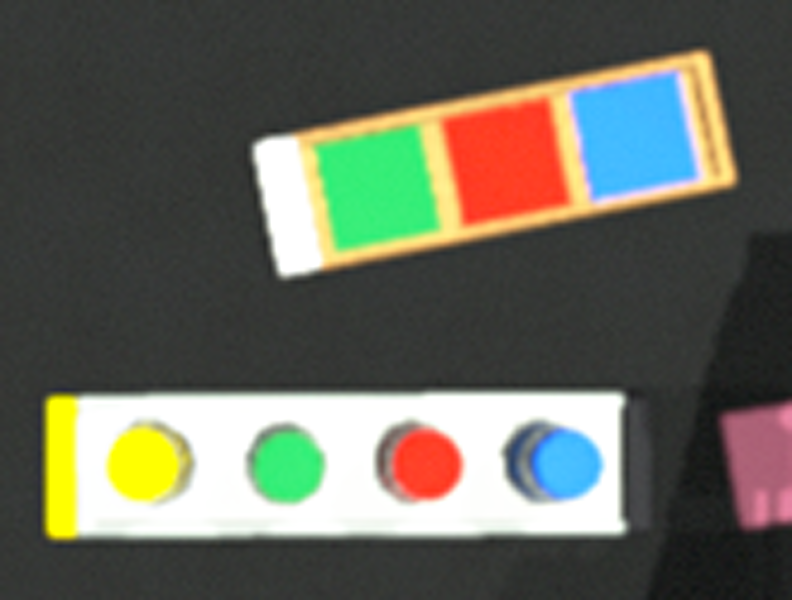

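From the lip, yellow, green, red and blue stand in the lane at crop x of 143, 288, 427 and 566. All four cap tops are at 0.120 m and within about 2 mm of their places, so I'm handing in.

```bash
python3 -c "
from bench import ticket
print(ticket.close_job())"
```

```text
the job is handed in; nothing more can be done
None
```

The lane is restocked: from the lip it now holds yellow, green, red and blue, all upright and within about 2 mm of their places by the top camera, and I handed the job in at about 26.5 s on the robot's clock; no verdict came back.

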